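# Tumble-clean the returned sockets

### The arm

A 7-joint arm with a two-finger parallel gripper is mounted at the origin on the work surface. World frame = base frame: x ahead of the robot, y to its left, z up, the work surface at z = 0. Lengths are in m, angles in rad, forces in N, time in s.
With the tool pointing down it reaches from about 0.4 to 0.85 m from the base axis. Payload 4.5 kg.
Tool frame: the origin (TCP) lies at the very end of the fingers, on their centre line; the grasp point (between the pads) lies 19 mm behind it; z points along the fingers, y is the direction in which the jaws open and shut (so a half turn about z gives the same grasp; the last joint's range is limited). The gripper opens to 85 mm and grips with 20 to 120 N. Pads are 22 mm wide; open, the fingers measure 114 mm over their backs; the gripper's body (76 mm by 85 mm) begins 54 mm behind the grasp point. The pads swing forward as they close: fully open they stand 13 mm farther back than shut.
Start: joints at [-1.196, 0.689, -0.195, 1.565, 0.157, 0.902, -0.215], TCP at [0.209, 0.589, 0.231] pointing down, gripper open.
Joint ranges: [-3.01, 3.01], [-0.46, 2.08], [-1.47, 1.51], [0.13, 2.56], [-1, 4.14], [0.04, 2.09], [-2.66, 2.66]. Speed limits (rad/s): [2.57, 2.57, 3.14, 3.14, 3.14, 3.14, 3.14].

### API

Orientations are given as a 3x3 rotation matrix whose columns are the frame's x, y, z axes.
In Python, from workcell import bot gives the robot as it stands. The module is installed in compiled form; this text tells all that it offers. Calls block until the motion is done:
- bot.reach(position, orientation): joint-space move of the TCP to a pose.
- bot.servo_line(position, feed=0.15, frame=None, until_force=None): straight line of the TCP; frame=None keeps the orientation; feed is the mean speed in m/s. With until_force (N) it stops when the force on the tool has changed by that much, and returns True; else False.
- bot.goto_joints(angles): joint-space move.
- bot.set_gripper(opening, newtons=None): opening from 0.0 (shut) to 1.0 (fully open); newtons is the grip in N (None keeps the last); returns when the fingers have stopped.
- bot.pause(seconds).
- bot.ik(position, orientation): joint angles nearest the present ones, or None.
- bot.get_obs(): the state.
- bot.capture(name): name is "scene" or "top" or "wrist"; returns a dict with "image" (420x560x3 uint8, red, green, blue), "K" (3x3 intrinsics, pixels), "extrinsics" (4x4, takes a point from world to camera coordinates); the wrist camera has in their place "hand_eye" (4x4, takes a point from camera to tool coordinates, whose origin is the TCP and whose axes are the flange's). Camera axes: x right, y up, looking along -z (the intrinsics and any distortion apply to the point x, -y, -z); pixel columns grow to the right and rows downward; lengths in m; the calibration is good to about 2 mm. A picture is of the moment at which its call begins: read the wrist's pose just before it. There is no depth.
A pose or a line that the arm cannot do raises bot.PlanningError and nothing moves.
- bot.sign_off(): hands the job in, once; it reports no verdict.
The state is a dict: "t": time; "joint_positions": joint angles; "dq": joint speeds; "joint_torque": joint torques, N m; "tool_pos": TCP position; "tcp_rot": TCP orientation; "wrist_force": force on the tool from outside, world axes, zero at the start; "torque": the same for the moment, N m; "opening": opening from 0.0 (shut) to 1.0 (fully open).
Only numpy, scipy, OpenCV 4.12 (cv2) and the standard library are available. Lean on these libraries where they do the work, as an engineer would, in place of code of your own. Each camera call takes 0.05 s, during which the arm holds its last target. There are 200 camera calls.

### The job

Throw the lever on the drive box into the red notch to lock the drum, then load every returned socket from the bench into the tumbler's hopper, and give them a shot from the spray can (press its nozzle cap fully down for a moment and let it come back up). Then push the sliding gate fully home until the orange catch snaps up behind it, and only once it is caught throw the lever across into the green notch and leave it there; leave the other things on the bench where they are.

Things in the scene. Friction and masses are not known exactly. Their poses are not given: they have to be found in the camera images.
- socket1_mid (a point): Centre (half-way up) of a loose steel hexagonal socket on the returns mat, 42 mm tall, 32 mm across corners, 27.7 mm across flats, about 150 g, dark round recess in its top; z axis is the socket's own axis (vertical when it stands), x axis points at a corner, so the flats face 30, 90, 150 degrees... from x. Four to six sockets are present; an absent one reads None from the start.
- socket2_mid (a point): Centre (half-way up) of a loose steel hexagonal socket on the returns mat, 42 mm tall, 32 mm across corners, 27.7 mm across flats, about 150 g, dark round recess in its top; z axis is the socket's own axis (vertical when it stands), x axis points at a corner, so the flats face 30, 90, 150 degrees... from x. Four to six sockets are present; an absent one reads None from the start.
- socket3_mid (a point): Centre (half-way up) of a loose steel hexagonal socket on the returns mat, 42 mm tall, 32 mm across corners, 27.7 mm across flats, about 150 g, dark round recess in its top; z axis is the socket's own axis (vertical when it stands), x axis points at a corner, so the flats face 30, 90, 150 degrees... from x. Four to six sockets are present; an absent one reads None from the start.
- socket4_mid (a point): Centre (half-way up) of a loose steel hexagonal socket on the returns mat, 42 mm tall, 32 mm across corners, 27.7 mm across flats, about 150 g, dark round recess in its top; z axis is the socket's own axis (vertical when it stands), x axis points at a corner, so the flats face 30, 90, 150 degrees... from x. Four to six sockets are present; an absent one reads None from the start.
- socket5_mid (a point): Centre (half-way up) of a loose steel hexagonal socket on the returns mat, 42 mm tall, 32 mm across corners, 27.7 mm across flats, about 150 g, dark round recess in its top; z axis is the socket's own axis (vertical when it stands), x axis points at a corner, so the flats face 30, 90, 150 degrees... from x. Four to six sockets are present; an absent one reads None from the start.
- socket6_mid (a point): Centre (half-way up) of a loose steel hexagonal socket on the returns mat, 42 mm tall, 32 mm across corners, 27.7 mm across flats, about 150 g, dark round recess in its top; z axis is the socket's own axis (vertical when it stands), x axis points at a corner, so the flats face 30, 90, 150 degrees... from x. Four to six sockets are present; an absent one reads None from the start.
- hopper_mouth (a point): Centre of the square mouth of the tumbler's hopper (red steel machine), 128 mm above the table; the mouth is 120 x 120 mm inside with 8 mm walls, aligned with its x and y axes, and the hopper is 88 mm deep. +y points along the deck to where the open gate waits. Two steel gate runners, 8 mm wide, stand 12 mm above mouth level along the x = -66 and x = +66 mm sides, from y = -69 to y = +201 mm. A grey motor lies behind (+x side, top 95 mm above the table).
- gate (a joint): Travel in m of the flat aluminium sliding gate (6 mm thick, its top 136 mm above the table): near 0 (up to 0.025) at the start = open, 0.128 = against its end stop, mouth covered. It slides towards -y of the hopper_mouth frame; sliding friction about 5 N plus 15 N per m/s.
- gate_handle (a point): Centre of the yellow upright handle block on the gate: 70 mm wide (across the travel), 20 mm thick (along the travel), 35 mm high (136 to 171 mm above the table). Axes as hopper_mouth: push the handle's +y face towards -y. With the gate fully home the handle stands 45 mm to +y of the mouth's centre.
- catch (a joint): Depression in m of the orange spring catch (36 x 10 mm, in the deck 71.5 mm to +y of the mouth's centre, top 135 mm above the table when up): about 0.005 to 0.006 while the gate lies over it, 0 when it has snapped up behind the gate (that happens once the gate has travelled 0.1255). Do not hold it down.
- nozzle (a joint): Depression in m of the white nozzle cap: 0 up, 0.006 fully down; spring 2 N at first, 6 N when fully down, returns by itself.
- nozzle_top (a point): Centre of the top face of the white nozzle cap, 26 mm in diameter, on the blue spray can (50 mm in diameter) clamped in a stand beside the hopper; 149 mm above the table when up; press straight down.
- drive_box: Grey drive box fixed to the table, 180 (x) x 75 (y) x 50 mm high, origin under its centre. The lever pivots about the box's y axis at 50 mm above the origin. A thin steel quadrant stands at y = +26 mm, up to 69 mm above the box.
- lever (a joint): Lever angle in rad: 0 = upright neutral notch (start), +0.6 = notch at the box's +x end, -0.6 = notch at the -x end; sprung detents pull it into the nearest notch (it falls over to the end notch beyond about 0.3) and take about 5 N at the knob to leave; stops at +-0.66.
- lever_knob (a point): Centre of the black ball knob (28 mm diameter) on the lever, 95 mm from the pivot.
- green_notch (a point): Where the knob's centre is when the lever sits in the green (run) notch: 78 mm above the green plate (50 x 68 mm, on one end of the drive box's top; which end varies).
- red_notch (a point): The same point for the red (drum locked) notch, above the red plate of the same size at the other end.
- screwdriver: Loose screwdriver near the robot: leave alone.
- spanner: Loose spanner near the robot: leave alone.
- mug: Blue mug, 90 mm tall: leave alone.
- tape_measure: Yellow tape measure, 70 x 40 x 60 mm: leave alone.
- battery: Black and red tool battery, 100 x 70 x 48 mm: leave alone.
- glue: Yellow glue bottle, 130 mm tall: leave alone.
- screw_tin: Open aluminium tin, 110 x 80 x 40 mm: leave alone.

How it is judged:
By the outcome, as a careful person would: the job done as asked, in the order asked, and still so for the second after the job is handed in, with the robot touching nothing.
Of socket1, socket2, socket3, socket4, socket5, socket6 only 4 to 6 are there at a start; the rules pass over those that are not, and their reading is None.
At some moment in a run one of socket1, socket2, socket3, socket4, socket5, socket6 may be knocked a few centimetres aside while the robot is not near it.
Once in a run the grip may slacken for a moment while it holds something.
It also fails if it takes over 210 s, if anything falls off the work surface, if the arm or the gripper's body presses on something with over 40 N, if the wrist force passes 120 N, or if a joint passes its speed limit or range.

## Working session

There is one attempt and no reset: what is moved stays moved. The work goes in short steps, each a Python script; the robot and the scene stay as the last script left them, time stands still between calls to the robot, and variables do not carry over. Pictures are saved under pics/ and viewed, about 12 in all and at most 16, crops included, and the job is handed in when it is done.

```bash
mkdir -p pics; ls; python3 - <<'E'
from workcell import bot
import cv2,numpy as np
for n in("scene","top"):
    c=bot.capture(n); cv2.imwrite(f"pics/{n}0.png",c["image"][:,:,::-1]); print(n,c["K"].tolist(),np.round(c["extrinsics"],4).tolist(),[k for k in c])
c=bot.capture("wrist");print(c["K"].tolist(),np.round(c["hand_eye"],4).tolist(),list(c))
o=bot.get_obs();print(o["t"],o["tool_pos"],np.round(o["tcp_rot"],3).tolist())
E
```

```text
pics
scene [[537.0523896220833, 0.0, 272.94754385066557], [0.0, 537.0523896220833, 210.62887073801562], [0.0, 0.0, 1.0]] [[0.8349, 0.55, -0.0198, -0.4672], [-0.3887, 0.6147, 0.6863, 0.1187], [0.3897, -0.5653, 0.727, -1.7885], [0.0, 0.0, 0.0, 1.0]] ['image', 'K', 'extrinsics']
top [[404.91605105134227, 0.0, 273.66460354443177], [0.0, 404.91605105134227, 210.9973572850796], [0.0, 0.0, 1.0]] [[0.0009, -1.0, -0.0036, 0.0084], [0.9897, 0.0004, 0.1432, -0.5809], [-0.1432, -0.0037, 0.9897, -1.064], [0.0, 0.0, 0.0, 1.0]] ['image', 'K', 'extrinsics']
[[323.00996254002195, 0.0, 280.71599568818704], [0.0, 323.00996254002195, 210.87065080746785], [0.0, 0.0, 1.0]] [[0.0015, 0.9505, 0.3108, 0.0798], [1.0, -0.0014, -0.0007, 0.0002], [-0.0002, 0.3108, -0.9505, -0.1434], [0.0, 0.0, 0.0, 1.0]] ['image', 'K', 'hand_eye']
0.15 [0.20876825 0.58858952 0.23067676] [[-0.943, 0.334, -0.0], [0.334, 0.943, -0.001], [-0.0, -0.001, -1.0]]
```

View pics/top0.png

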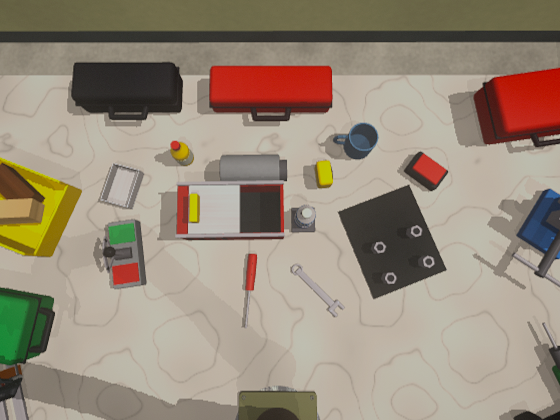

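View pics/scene0.png

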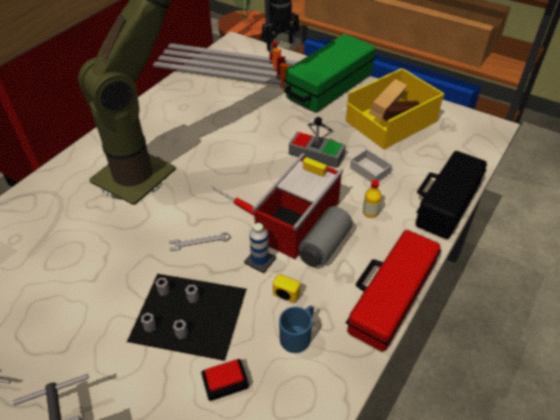

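Top view: four sockets on the black mat (416,231), (379,247), (428,262), (391,278); the mouth is at about (262,209), with the yellow handle at (194,208), nozzle (307,213), knob (109,252), green plate (122,233) and red plate (125,273). The scene view shows the same things: knob (318,121), nozzle (259,228), handle (316,166) and sockets near (162,285), (192,292), (148,320), (180,327).

```bash
cat > h.py <<'E'
from workcell import bot
import cv2,numpy as np
def cam(n):
    o=bot.get_obs(); c=bot.capture(n)
    if n=="wrist":
        T=np.eye(4);T[:3,:3]=o["tcp_rot"];T[:3,3]=o["tool_pos"]; E=np.linalg.inv(T@c["hand_eye"])
    else: E=c["extrinsics"]
    return c["image"],c["K"],np.array(E)
def ray(K,E,px):
    d=np.linalg.inv(K)@np.array([px[0],px[1],1.]); d=np.array([d[0],-d[1],-d[2]])
    R=E[:3,:3]; return -R.T@E[:3,3],R.T@d
def onz(K,E,px,z):
    c,d=ray(K,E,px); return c+d*(z-c[2])/d[2]
def tri(obs):
    A=np.zeros((3,3));b=np.zeros(3);rs=[]
    for K,E,px in obs:
        c,d=ray(K,E,px);d/=np.linalg.norm(d);P=np.eye(3)-np.outer(d,d);A+=P;b+=P@c;rs.append((c,P))
    x=np.linalg.solve(A,b); return x,[round(1e3*np.linalg.norm(P@(x-c)),1) for c,P in rs]
def proj(K,E,X):
    p=E[:3,:3]@X+E[:3,3]; q=K@np.array([p[0],-p[1],-p[2]]); return q[:2]/q[2]
def blobs(im,lo,hi,box=None,amin=15):
    hsv=cv2.cvtColor(im,cv2.COLOR_RGB2HSV); m=cv2.inRange(hsv,np.array(lo),np.array(hi))
    if box: k=np.zeros_like(m);x0,y0,x1,y1=box;k[y0:y1,x0:x1]=1;m*=k
    cs,_=cv2.findContours(m,cv2.RETR_EXTERNAL,cv2.CHAIN_APPROX_NONE)
    return sorted([(cv2.contourArea(c),tuple(np.round(cv2.minAreaRect(c)[0],1)),tuple(np.round(cv2.minAreaRect(c)[1],1)),round(cv2.minAreaRect(c)[2],1),c) for c in cs if cv2.contourArea(c)>=amin],key=lambda t:-t[0])
def down(a):  # tool z down, jaw (y) axis at angle a from world +x
    y=np.array([np.cos(a),np.sin(a),0]);z=np.array([0,0,-1.]);return np.c_[np.cross(y,z),y,z]
def save(n,im,s=1,box=None):
    if box: x0,y0,x1,y1=box; im=im[y0:y1,x0:x1]
    cv2.imwrite(f"pics/{n}.png",cv2.resize(im,None,fx=s,fy=s,interpolation=cv2.INTER_CUBIC)[:,:,::-1])
E
python3 - <<'E'
from h import *
np.set_printoptions(precision=4,suppress=True)
t=cam("top");s=cam("scene");T=t[1:];S=s[1:]
def show(n,im,*a):
    for b in blobs(im,*a)[:4]: print(n,b[:4])
show("green T",t[0],(45,80,40),(85,255,255),(90,210,150,300))
show("red T",t[0],(0,150,60),(8,255,255),(90,255,150,300))
show("handle T",t[0],(20,120,80),(35,255,255),(180,180,230,240))
show("green S",s[0],(45,80,40),(85,255,255),(280,120,350,170))
show("red S",s[0],(0,130,60),(8,255,255),(280,120,350,170))
show("handle S",s[0],(20,120,80),(35,255,255),(290,150,340,190))
for p in [(122,233),(125,273)]: print("plate",onz(*T,p,.05))
print("knob",tri([(*T,(109,252)),(*S,(318,121))]))
print("nozz",tri([(*T,(307,213)),(*S,(259,228))]))
for p in [(416,231),(379,247),(428,262),(391,278)]:
    X=onz(*T,p,.042);print("sock",X,proj(*S,X))
for p in [(241,186),(283,186),(283,236),(241,236)]: print("mouth",onz(*T,p,.128))
save("t1",t[0],6,(90,200,190,300));save("t2",t[0],5,(175,145,325,245))
E
```

```text
green T (421.0, (np.float64(121.5), np.float64(233.4)), (np.float64(18.1), np.float64(25.9)), 81.5)
red T (430.5, (np.float64(125.2), np.float64(273.2)), (np.float64(18.4), np.float64(26.2)), 81.9)
handle T (264.5, (np.float64(194.0), np.float64(208.0)), (np.float64(28.0), np.float64(10.0)), 90.0)
green S (189.0, (np.float64(331.4), np.float64(147.5)), (np.float64(16.8), np.float64(14.5)), 18.4)
red S (171.5, (np.float64(301.6), np.float64(139.3)), (np.float64(16.9), np.float64(13.5)), 15.9)
handle S (271.0, (np.float64(314.0), np.float64(166.0)), (np.float64(24.9), np.float64(13.0)), 21.8)
plate [0.5197 0.4171 0.05  ]
plate [0.4132 0.4033 0.05  ]
knob (array([0.4653, 0.4115, 0.1436]), [np.float64(0.8), np.float64(0.8)])
nozz (array([ 0.5633, -0.0725,  0.1432]), [np.float64(2.6), np.float64(2.6)])
sock [ 0.5263 -0.3767  0.042 ] [178.4292 326.2872]
sock [ 0.483 -0.275  0.042] [190.908  290.0871]
sock [ 0.443  -0.4047  0.042 ] [145.9701 318.864 ]
sock [ 0.4006 -0.304   0.042 ] [160.0058 283.8711]
mouth [0.6325 0.0914 0.128 ]
mouth [ 0.6326 -0.0152  0.128 ]
mouth [ 0.5054 -0.0149  0.128 ]
mouth [0.5054 0.0898 0.128 ]
```

View pics/t2.png

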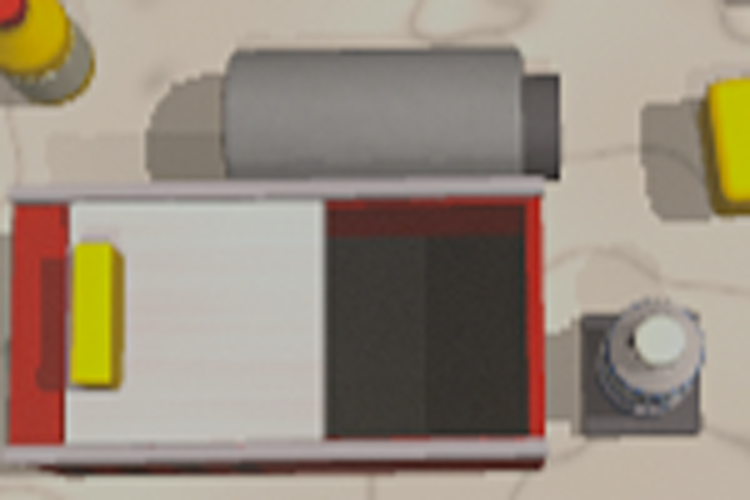

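Viewed 3 pictures. The crop shows the mouth's inner end wall at column 280.2, the gate's front edge at column 240, runners at rows 182.8 and 235 and the nozzle cap at (307.2,212.8). The hopper is turned about 0.015 rad. I have enough to throw the lever towards red.

```bash
cat >> h.py <<'E'
np.set_printoptions(precision=4,suppress=True)
PIV=np.array([.466,.4105]);BU=np.array([.1065,.0138]);BU/=np.linalg.norm(BU);BA=np.arctan2(BU[1],BU[0])  # BU: red -> green
def lever(s):  # s=-1 to red, +1 to green
    P=lambda u,z:np.r_[PIV+s*u*BU,z]
    bot.set_gripper(0.0,40); a=[BA,BA+np.pi] ; q0=bot.get_obs()["joint_positions"]
    start=-.062 if s<0 else -.098
    R=min((down(x) for x in a if bot.ik(P(start,.25),down(x)) is not None),key=lambda R:np.abs(bot.ik(P(start,.25),R)-q0).max())
    bot.reach(P(start,.25),R); bot.servo_line(P(start,.122),.12)
    print("contact stop",bot.servo_line(P(.022,.122),.06,until_force=25),bot.get_obs()["wrist_force"])
    bot.servo_line(P(-.0 if s>0 else .0,.122),.08); bot.servo_line(P(0,.27),.15)
E
python3 - <<'E'
from h import *
I=cam("top");T=I[1:];s=cam("scene");S=s[1:]
print("mouth -y edge",onz(*T,(280.2,209),.128),"gate front",onz(*T,(240,209),.136))
print("runners",onz(*T,(262,182.7),.14),onz(*T,(262,234.8),.14))
print("handle",onz(*T,(194.5,208),.171),"nozzle",onz(*T,(307.2,212.8),.149),proj(*S,onz(*T,(307.2,212.8),.149)))
lever(-1)
o=bot.get_obs();print(o["t"],o["tool_pos"]);im,K,E=cam("wrist")
save("w1",im)
E
```

```text
mouth -y edge [ 0.5735 -0.008   0.128 ] gate front [0.5723 0.0925 0.136 ]
runners [0.6385 0.0377 0.14  ] [0.5074 0.0371 0.14  ]
handle [0.5694 0.1993 0.171 ] nozzle [ 0.5609 -0.0742  0.149 ] [256.8286 226.7599]
contact stop False [-0.11   -0.2554 -0.5275]
6.8 [0.4653 0.4101 0.269 ]
```

View pics/w1.png

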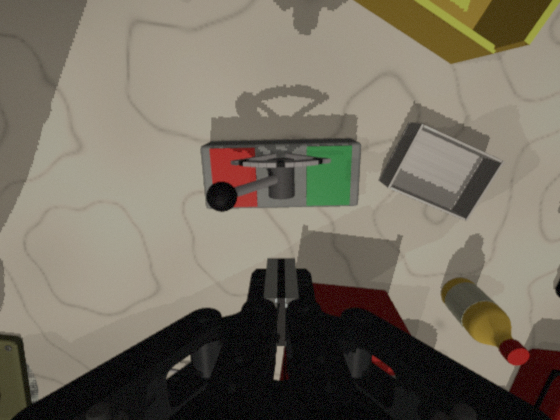

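The wrist view shows the knob at (221,196) over the red plate, so the lever is in the red notch. Next I move to the sockets.

```bash
python3 - <<'E'
from h import *
import pickle
D=[]
bot.set_gripper(1.0,60)
for i,(x,y,z) in enumerate([(.50,-.34,.26),(.44,-.34,.26)]):
    bot.reach(np.array([x,y,z]),down(np.pi/2)); D.append(cam("wrist"))
pickle.dump(D,open("d.pkl","wb"))
save("w2",D[0][0]);print(bot.get_obs()["t"],bot.get_obs()["tcp_rot"])
for p in [(.5263,-.3767),(.483,-.275),(.443,-.4047),(.4006,-.304)]: print([proj(*d[1:],np.array([*p,.042])) for d in D])
E
```

```text
10.7417 [[-1.     -0.0003  0.0013]
 [-0.0003  1.     -0.0003]
 [-0.0013 -0.0003 -1.    ]]
[array([247.8286, 200.1197]), array([250.4711, 248.7877])]
[array([337.2554, 163.3416]), array([335.3672, 215.3798])]
[array([219.7988, 126.251 ]), array([223.938 , 182.2621])]
[array([314.0249,  84.6393]), array([313.0615, 144.7511])]
```

View pics/w2.png

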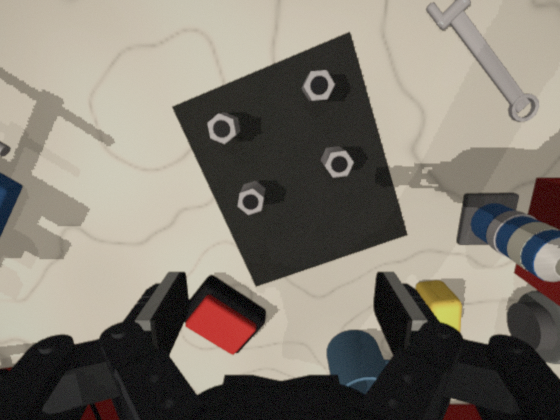

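The four sockets stand at about (223,127), (319,85), (340,162) and (252,200), each with a bright top ring and a dark recess.

```bash
cat >> h.py <<'E'
def sockets(im,K,E,exp,z=.042,rad=16):
    """for each expected xy: (pixel of top centre, hex corner angle mod 60deg, strength)"""
    g=cv2.cvtColor(im,cv2.COLOR_RGB2GRAY); out=[]
    for p in exp:
        u,v=proj(K,E,np.array([*p,z])); s=int(.03*K[0,0]/abs((E[:3,:3]@np.array([*p,z])+E[:3,3])[2]))
        x0,y0=max(int(u)-s,0),max(int(v)-s,0); c=g[y0:y0+2*s,x0:x0+2*s]
        if c.size==0: out.append(None);continue
        c=cv2.resize(c,None,fx=4,fy=4,interpolation=cv2.INTER_CUBIC)
        hi=np.percentile(c,97);th=.72*hi
        m=(c>th).astype(np.uint8); cs,_=cv2.findContours(m,cv2.RETR_EXTERNAL,cv2.CHAIN_APPROX_NONE)
        if not cs or hi<90: out.append(None);continue
        k=max(cs,key=cv2.contourArea); hull=cv2.convexHull(k); k=np.zeros_like(m);cv2.fillPoly(k,[hull],1)
        k=max(cv2.findContours(k,cv2.RETR_EXTERNAL,cv2.CHAIN_APPROX_NONE)[0],key=cv2.contourArea)
        px=(k[:,0,:]+.5)/4-.5+[x0,y0]; W=np.array([onz(K,E,q,z)[:2] for q in px]); M=cv2.moments(W.astype(np.float32)[:,None])
        ctr=np.array([M["m10"],M["m01"]])/M["m00"]; d=W-ctr; th_=np.arctan2(d[:,1],d[:,0]);r=np.hypot(*d.T)
        o=np.argsort(th_); a=np.linspace(-np.pi,np.pi,360,endpoint=False); rr=np.interp(a,th_[o],r[o],period=2*np.pi)
        f=(rr*np.exp(-6j*a)).mean(); out.append((proj(K,E,np.array([*ctr,z])),np.degrees(-np.angle(f)/6)%60,2e3*abs(f),ctr,2e3*rr.mean()))
    return out
E
python3 - <<'E'
from h import *
import pickle
D=pickle.load(open("d.pkl","rb"))
exp=[(.5263,-.3767),(.483,-.275),(.443,-.4047),(.4006,-.304)]
A=sockets(*D[0],exp);B=sockets(*D[1],exp);t=cam("top");C=sockets(*t,exp)
for a,b,c in zip(A,B,C):
    for k in(a,b,c): print(k[0],round(k[1],1),round(k[2],2),k[3],round(k[4],1))
    print("  tri w",tri([(*D[0][1:],a[0]),(*D[1][1:],b[0])]),"w+top",tri([(*D[0][1:],a[0]),(*D[1][1:],b[0]),(*t[1:],c[0])]))
E
```

```text
[250.0547 201.4041] 49.4 0.75 [ 0.5279 -0.3741] 29.6
[252.6927 250.3992] 49.2 0.74 [ 0.5285 -0.374 ] 29.6
[415.9838 230.664 ] 50.0 0.57 [ 0.5272 -0.3767] 29.5
  tri w (array([ 0.5268, -0.3737,  0.0456]), [np.float64(0.1), np.float64(0.1)]) w+top (array([ 0.5261, -0.3738,  0.0481]), [np.float64(0.3), np.float64(0.6), np.float64(0.8)])
[338.6663 163.7573] 37.5 0.74 [ 0.4835 -0.2734] 29.7
[336.8019 216.2601] 37.2 0.72 [ 0.4841 -0.2732] 29.7
[379.5019 246.9316] 36.7 0.63 [ 0.4832 -0.2764] 29.6
  tri w (array([ 0.4828, -0.274 ,  0.0457]), [np.float64(0.1), np.float64(0.1)]) w+top (array([ 0.4824, -0.2746,  0.0481]), [np.float64(0.1), np.float64(0.5), np.float64(0.5)])
[221.1939 128.3698] 8.0 0.73 [ 0.4452 -0.4033] 29.7
[225.3736 184.6544] 8.2 0.73 [ 0.4458 -0.4032] 29.7Traceback (most recent call last):
  File "<stdin>", line 7, in <module>
TypeError: 'NoneType' object is not subscriptable
```

```bash
cat >> h.py <<'E'
MC=np.array([.573,.052]);HY=.015
def hop(x,y): c,s=np.cos(HY),np.sin(HY); return MC+[c*x-s*y,s*x+c*y]
def best(p,angs):
    q0=np.array(bot.get_obs()["joint_positions"]);r=[]
    for a in angs:
        q=bot.ik(p,down(a))
        if q is not None:
            q=np.array(q); r.append((np.abs(q-q0).max()+(10 if abs(q[6])>2.4 else 0),a))
    return min(r)[1]
def pick(p,ang):
    """p: rough xy, ang: corner angle deg. Looks again from the hover, then grasps and lifts."""
    J=[np.radians(ang+30+60*k) for k in range(-3,4)]
    bot.set_gripper(.7,80); P=np.r_[p,.16]; a=best(P,J); bot.reach(P,down(a))
    I=cam("wrist"); r=sockets(*I,[p],z=.043)[0]
    if r is None: print("not seen at hover");return None,I
    d=(r[1]-ang+30)%60-30; print("hover fix",r[3],"shift",np.linalg.norm(r[3]-p),"dang",round(d,1),"str",round(r[2],2),"dia",round(r[4],1))
    if r[2]<.4 or np.linalg.norm(r[3]-p)>.012: print("doubtful");return None,I
    a+=np.radians(d); p=r[3]; bot.reach(np.r_[p,.10],down(a))
    print("touch",bot.servo_line(np.r_[p,.008],.12,until_force=12)); bot.set_gripper(0,80); o1=bot.get_obs()["opening"]
    bot.servo_line(np.r_[p,.20],.2); o2=bot.get_obs()["opening"]; print("opening",o1,o2); return o2,I
def drop(x,y):
    P=np.r_[hop(x,y),.20]; a=best(P,[HY,HY+np.pi,HY-np.pi]); bot.reach(P,down(a)); o=bot.get_obs()["opening"]
    if o<.27: print("LOST on the way",o);return False
    bot.servo_line(np.r_[hop(x,y),.095],.15); o=bot.get_obs()["opening"]; bot.set_gripper(.43); bot.pause(.2)
    bot.servo_line(np.r_[hop(x,y),.20],.2); print("dropped, opening before",o,"t",bot.get_obs()["t"]); return True
E
python3 - <<'E'
from h import *
import pickle
D=pickle.load(open("d.pkl","rb"))
print([ (k[3],k[1]) for k in sockets(*D[1],[(.443,-.4047),(.4006,-.304)])])
o,I=pick(np.array([.483,-.274]),37.3)
save("w3",I[0])
if o and o>.27: drop(-20,-38) if 0 else drop(-.020,-.038)
im=cam("wrist")[0];save("w4",im)
E
```

```text
[(array([ 0.4458, -0.4032]), np.float64(8.218643259167703)), (array([ 0.4015, -0.2991]), np.float64(34.71571084777441))]
hover fix [ 0.4836 -0.2735] shift 0.0007962925561155532 dang -0.1 str 0.78 dia 29.7
touch False
opening 0.3583225178750815 0.3503112902735223
dropped, opening before 0.3514770829978037 t 18.35
```

View pics/w4.png

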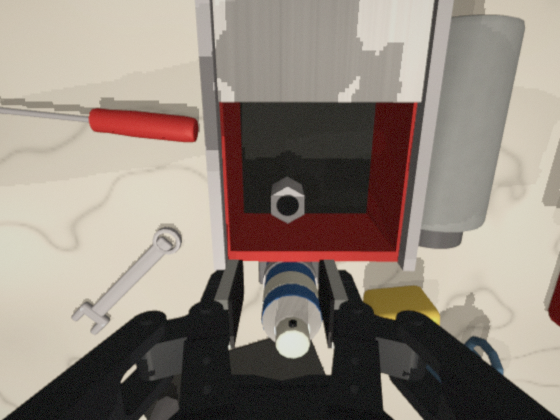

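The socket stands in the hopper at (288,200). On to the other three.

```bash
python3 - <<'E'
from h import *
for p,ang,d in [((.528,-.374),49.3,(.020,-.036)),((.4015,-.299),34.7,(-.020,.016)),((.4455,-.4032),8.1,(.020,.016))]:
    o,I=pick(np.array(p),ang)
    if not(o and o>.27): save("wx",I[0]);break
    if not drop(*d): save("wx",cam("wrist")[0]);break
t=cam("top");save("top2",t[0]);save("w5",cam("wrist")[0])
E
```

```text
hover fix [ 0.5263 -0.3746] shift 0.0017640892110397488 dang -0.0 str 0.79 dia 29.8
touch False
opening 0.353948469382769 0.358650305931082
dropped, opening before 0.3576217312944576 t 26.4417
hover fix [ 0.4006 -0.3001] shift 0.0014027948094454167 dang -0.0 str 0.78 dia 29.2
touch False
opening 0.357620993423685 0.3532734255254024
dropped, opening before 0.3535297822983088 t 34.4167
hover fix [ 0.4197 -0.4229] shift 0.032467880706426006 dang -23.0 str 1.18 dia 12.9
doubtful
```

View pics/wx.png

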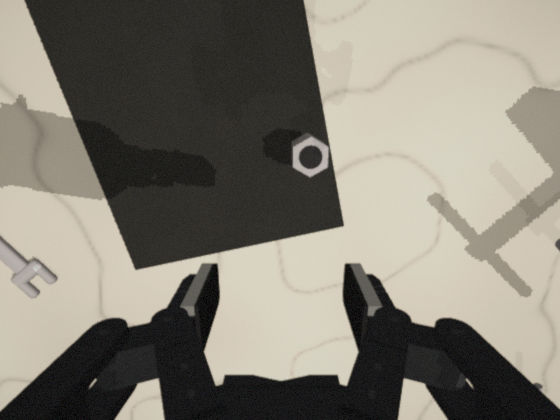

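The last socket was knocked aside. It still stands, at (311,156) near the mat's edge, with corners at image top and bottom. I'll locate it again with the beige table masked out by saturation.

```bash
sed -i 's/g=cv2.cvtColor(im,cv2.COLOR_RGB2GRAY); out=\[\]/g=cv2.cvtColor(im,cv2.COLOR_RGB2GRAY); g[cv2.GaussianBlur(cv2.cvtColor(im,cv2.COLOR_RGB2HSV)[:,:,1],(5,5),0)>SAT]=0; out=[]/; s/^def sockets/SAT=256\ndef sockets/' h.py
python3 - <<'E'
import h
from h import *
I=cam("wrist");hs=cv2.cvtColor(I[0],cv2.COLOR_RGB2HSV);print("sat steel",hs[140,311],hs[157,298],"mat",hs[100,200],"table",hs[156,345],hs[300,280])
h.SAT=28
p=onz(*I[1:],(311,156),.043)[:2];r=sockets(*I,[p],z=.043)[0];print(p,r)
a=bot.get_obs()["tcp_rot"][:,1];print(np.degrees(np.arctan2(a[1],a[0])))
E
```

```text
sat steel [ 14  18 188] [  8  18 116] mat [34 38 47] table [ 22  27 216] [ 23  26 215]
[ 0.4909 -0.4199] (array([309.456 , 156.1116]), np.float64(8.343246875837929), np.float64(0.7892369046428267), array([ 0.4906, -0.4187]), np.float64(29.140656960296212))
-81.78783572570536
```

```bash
python3 - <<'E'
import h
from h import *
h.SAT=28
o,I=pick(np.array([.4906,-.4187]),8.3)
ok=bool(o and o>.27) and drop(.020,.016)
save("w6",cam("wrist")[0])
bot.reach(np.array([.573,-.06,.40]),down(np.pi/2)); save("w7",cam("wrist")[0]);print(ok)
E
```

```text
hover fix [ 0.4901 -0.4187] shift 0.0005468060836293174 dang -0.4 str 0.77 dia 29.1
touch False
opening 0.3560679057641055 0.3520629991080663
dropped, opening before 0.36180265413821533 t 43.825
True
```

View pics/w6.png

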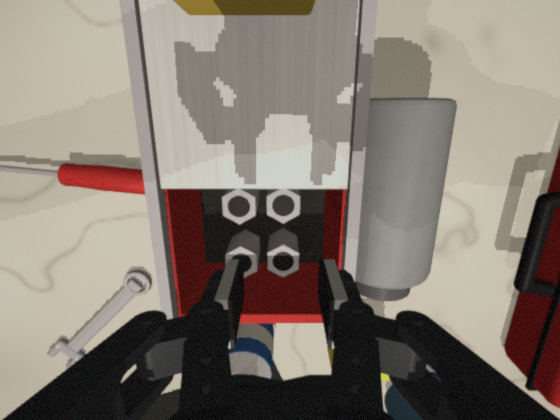

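All four sockets stand in the hopper. Next is the nozzle: a closer look from the hover, then the press.

```bash
python3 - <<'E'
from h import *
bot.set_gripper(0,40); p=np.array([.5605,-.0740]); P=np.r_[p,.27]; a=best(P,[HY,HY+np.pi,HY+np.pi/2,HY-np.pi/2])
V=[]
bot.reach(P,down(a)); V.append(cam("wrist"))
R=bot.get_obs()["tcp_rot"]; bot.servo_line(P+[0,0,.08],.2); V.append(cam("wrist"))
obs=[]
for I in V:
    u,v=proj(*I[1:],np.r_[p,.149]).astype(int); B=blobs(I[0],(0,0,190),(180,40,255),(max(u-40,0),max(v-40,0),u+40,v+40))
    print(u,v,[b[:3] for b in B[:3]]); obs.append((*I[1:],B[0][1]) if B else None)
    if B: print(onz(*I[1:],B[0][1],.149))
if all(obs): print(tri(obs))
save("w8",V[0][0],2,(u-100,max(v-90,0),u+100,v+90))
E
```

```text
280 201 [(2891.0, (np.float64(279.5), np.float64(200.5)), (np.float64(79.0), np.float64(79.0))), (906.5, (np.float64(277.5), np.float64(197.0)), (np.float64(43.1), np.float64(33.2)))]
[ 0.5597 -0.0746  0.149 ]
280 180 [(2982.0, (np.float64(279.5), np.float64(179.5)), (np.float64(79.0), np.float64(79.0))), (326.5, (np.float64(282.5), np.float64(182.0)), (np.float64(20.0), np.float64(21.0))), (30.0, (np.float64(314.0), np.float64(141.5)), (np.float64(3.0), np.float64(10.0)))]
[ 0.559  -0.0748  0.149 ]
(array([ 0.5568, -0.0747,  0.1587]), [np.float64(0.1), np.float64(0.1)])
```

View pics/w8.png

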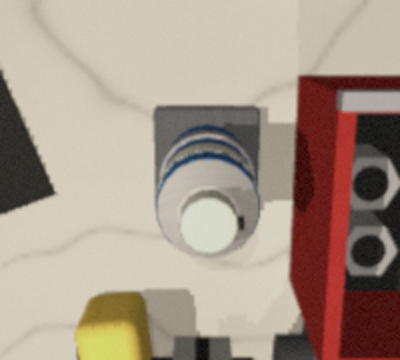

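The cap is at about (284.5,201) in view 0 and (282.5,182) in view 1; the largest blob was just the table. I'll triangulate from those and press.

```bash
python3 - <<'E'
from h import *
o=bot.get_obs();c=bot.capture("wrist");K=c["K"];H=c["hand_eye"]
def Ez(dz):
    T=np.eye(4);T[:3,:3]=o["tcp_rot"];T[:3,3]=o["tool_pos"]+np.array([0,0,dz]);return np.linalg.inv(T@H)
x,e=tri([(K,Ez(-.08),(284.5,201)),(K,Ez(0),(282.5,182))]);print("tri",x,e)
p=np.mean([onz(K,Ez(-.08),(284.5,201),.149)[:2],onz(K,Ez(0),(282.5,182),.149)[:2]],0);print(p)
bot.servo_line(np.r_[p,.175],.2)
f0=bot.get_obs()["wrist_force"]
print(bot.servo_line(np.r_[p,.138],.02,until_force=12),bot.get_obs()["tool_pos"],bot.get_obs()["wrist_force"]-f0)
bot.pause(.4);print(bot.get_obs()["tool_pos"],bot.get_obs()["wrist_force"]-f0)
save("s2",cam("scene")[0],4,(200,180,320,280))
bot.servo_line(np.r_[p,.175],.05);bot.servo_line(np.r_[p,.25],.2);print(bot.get_obs()["wrist_force"]-f0,bot.get_obs()["t"])
E
```

```text
tri [ 0.5667 -0.0704  0.1208] [np.float64(0.7), np.float64(0.7)]
[ 0.5593 -0.0708]
True [ 0.5593 -0.0708  0.1431] [-0.3965 -0.0678  5.5549]
[ 0.5593 -0.0708  0.1431] [-0.8016  0.2536  5.8289]
[ 0.3406  0.4309 -0.1982] 51.1917
```

The force stop tripped at 12 N but settled at about 5.8 N, so the cap was down 5.8–5.9 mm. I'll press once more, slightly harder, to be sure it goes fully down.

```bash
python3 - <<'E'
from h import *
p=np.array([.5593,-.0708]);bot.servo_line(np.r_[p,.16],.2)
f0=bot.get_obs()["wrist_force"]
print(bot.servo_line(np.r_[p,.1420],.01,until_force=25),bot.get_obs()["tool_pos"],bot.get_obs()["wrist_force"]-f0)
bot.pause(.4);print(bot.get_obs()["tool_pos"],bot.get_obs()["wrist_force"]-f0)
bot.servo_line(np.r_[p,.165],.05);bot.servo_line(np.r_[p,.25],.2)
# gate: handle from top + wrist views at a hover over it
P=np.r_[hop(0,.10),.30]; a=best(P,[HY+np.pi/2,HY-np.pi/2]); bot.reach(P,down(a)); 
I=cam("wrist");t=cam("top");
for n,J in(("w",I),("t",t)):
    u,v=proj(*J[1:],np.r_[hop(0,.147),.171]).astype(int)
    for b in blobs(J[0],(20,120,80),(35,255,255),(max(u-70,0),max(v-60,0),u+70,v+60))[:2]: print(n,(u,v),b[:4],onz(*J[1:],b[1],.171))
save("w9",I[0]);print(bot.get_obs()["t"])
E
```

```text
False [ 0.5593 -0.0708  0.143 ] [-3.5524  1.0923  9.794 ]
[ 0.5593 -0.0708  0.143 ] [-2.9429  1.6349  9.9372]
w (np.int64(337), np.int64(201)) (1964.0, (np.float64(343.1), np.float64(198.5)), (np.float64(27.4), np.float64(79.6)), 2.6) [0.5681 0.2037 0.171 ]
56.3333
```

View pics/w9.png

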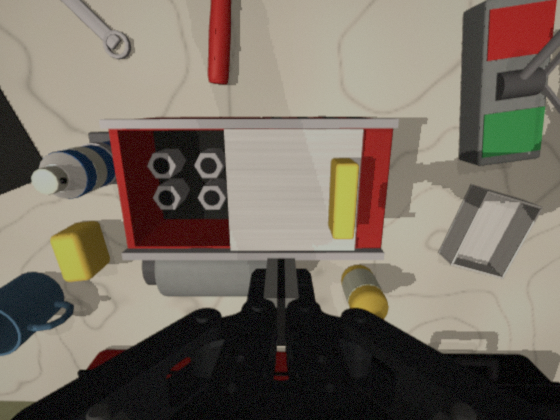

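The second press reached the hard stop (z = 0.143, 9.9 N). The yellow handle is at (343,198), and the lever is still in red. Now the gate push.

```bash
python3 - <<'E'
from h import *
P=lambda y,z:np.r_[hop(0,y),z]
a=best(P(.205,.25),[HY+np.pi/2,HY-np.pi/2]); bot.reach(P(.205,.25),down(a)); bot.servo_line(P(.205,.153),.15)
f0=bot.get_obs()["wrist_force"]
r=bot.servo_line(P(.055,.153),.06,until_force=28);o=bot.get_obs()
print(r,o["tool_pos"],"hopper y",o["tool_pos"][1]-MC[1],o["wrist_force"]-f0)
bot.pause(.3);bot.servo_line(P(.13,.153),.1);bot.servo_line(P(.13,.30),.2)
bot.reach(P(.10,.30),down(a)); I=cam("wrist");save("w10",I[0]);print(proj(*I[1:],P(.0715,.135)),proj(*I[1:],P(.045,.171)),bot.get_obs()["t"])
E
```

```text
False [0.5719 0.1219 0.1533] hopper y 0.06989233575516551 [-2.1783 24.6091 -3.8734]
[254.8205 191.8929] [221.3011 202.3203] 62.7083
```

View pics/w10.png

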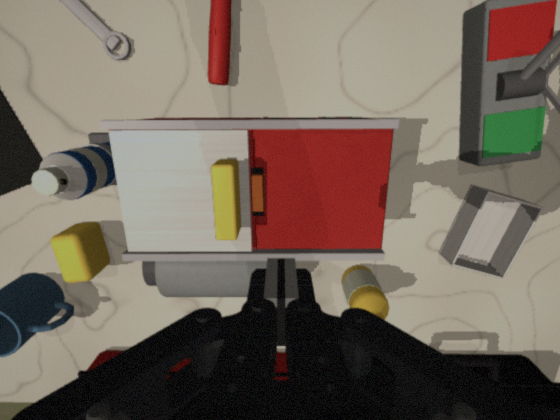

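The gate stopped hard at 24.6 N with the finger at hopper y = 69.9 mm (69.5 expected), and the orange catch shows behind it at (257,192). A two-view check of the catch's height comes before the lever.

```bash
python3 - <<'E'
from h import *
obs=[];R=bot.get_obs()["tcp_rot"]
for dx in(-.06,.05):
    P=np.r_[hop(dx,.11),.26]; bot.servo_line(P,.2); I=cam("wrist")
    u,v=proj(*I[1:],np.r_[hop(0,.0715),.135]).astype(int)
    B=blobs(I[0],(8,150,80),(18,255,255),(max(u-35,0),max(v-35,0),u+35,v+35)); print((u,v),[b[:4] for b in B[:3]])
    if B: obs.append((*I[1:],B[0][1]))
    # deck reference: handle (top+one face) not used
if len(obs)==2: print(tri(obs))
save("w11",I[0],4,(u-70,max(v-50,0),u+70,v+50))
E
```

```text
(np.int64(237), np.int64(262)) [(393.0, (np.float64(240.1), np.float64(263.6)), (np.float64(37.3), np.float64(11.9)), 86.8)]
(np.int64(233), np.int64(144)) [(548.5, (np.float64(236.0), np.float64(145.5)), (np.float64(45.4), np.float64(13.4)), 88.0)]
(array([0.5732, 0.1256, 0.1337]), [np.float64(0.1), np.float64(0.1)])
```

View pics/w11.png

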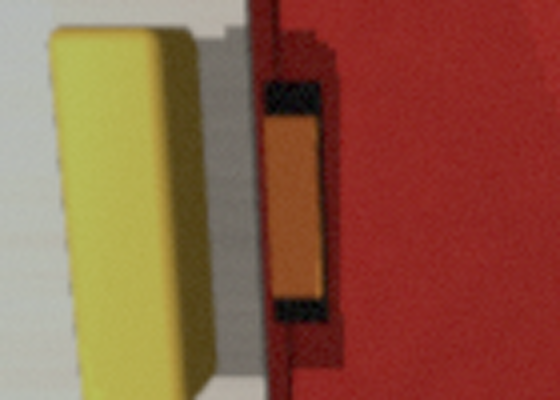

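The catch's top triangulates to z = 0.134 (0.135 when up, about 0.129 if held down) and its raised side face is visible, so it is up. Throwing the lever to green.

```bash
python3 - <<'E'
from h import *
bot.servo_line(np.r_[hop(0,.11),.30],.2)
lever(+1); bot.pause(.3)
save("w12",cam("wrist")[0]);t=cam("top")
bot.reach(np.array([.40,.25,.35]),down(0.0)); t=cam("top"); save("top3",t[0]); 
I=cam("wrist");o=bot.get_obs();print(o["t"],o["wrist_force"])
E
```

```text
contact stop True [-2.9912 -0.9189  4.703 ]
72.3917 [ 0.0826 -0.2802 -1.1414]
```

View pics/w12.png

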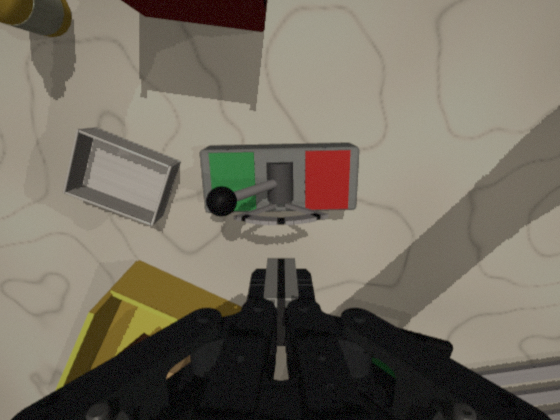

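View pics/top3.png

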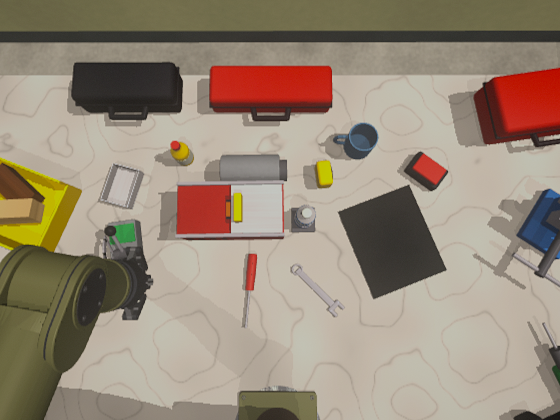

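The wrist view shows the knob at (221,201) over the green plate, the same 60 px from the pivot as it was in the red notch. The top view shows the gate closed with the catch behind it, the mat empty and the other items where they were. The robot is touching nothing, so I'm handing in.

```bash
python3 -c "
from workcell import bot
bot.sign_off();print(bot.get_obs()['t'])"
```

```text
the job is handed in; nothing more can be done
the job is handed in; nothing more can be done
```

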